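# Make up two kits for the clay-modelling class

### The job

Make up the two class kits from the stock on the mat: in the three-bay tray put the wooden float in the long bay, the larger of the two round cutters in the wide bay and the tall slim jar in the small bay; in the two-bay tray put the squat jar in the wider bay and the square-footed stamp in the smaller bay. Set each thing down upright on the floor of its bay, near the bay's middle and without dropping it, and leave the smaller cutter and the round-footed stamp standing where they are.

Things in the scene. Friction and masses are not known exactly. Their poses are not given: they have to be found in the camera images.
- tray_three: Shallow light wooden tray, fixed, 200 mm in its x, 180 in y; floor 5 mm thick, rim and dividers 6 mm thick, tops 14 mm above the bench. Origin: centre of underside, z up. Bays, middle (x, y) and inside size x by y, mm: long bay (+52, 0), 84 by 168; wide bay (-45, -35), 98 by 98; small bay (-45, +52), 98 by 64.
- tray_two: Shallow light wooden tray, fixed, 96 mm in its x, 182 in y; floor 5 mm thick, rim and divider 6 mm thick, tops 14 mm above the bench. Origin: centre of underside, z up. Bays, middle (x, y) and inside size x by y, mm: wider bay (0, -39), 84 by 92; smaller bay (0, +49), 84 by 72.
- float_mid (a point): Wooden float for smoothing clay, 170 g: flat light board 60 mm (its x) by 144 mm (y), 12 thick, with a dark solid handle along y, 22 wide, its central 100 mm reaching 66 mm above the underside, ends lower. Grip it across the 22 mm. It goes in with its y along the long bay (tray y), either way round. Point: centre, 33 mm above the underside; z up.
- cutter_large_mid (a point): Larger round clay cutter, 100 g: steel cup 72 mm in diameter, 18 high, at the foot. Upright wooden handle on its axis, 24 mm in diameter, from 18 to 80 mm above the underside: grip it from above, fingertips clear above the foot. Stands upright, loose. Point: its centre, half-way up; z up.
- cutter_small_mid (a point): Smaller round clay cutter, not wanted: steel cup 46 mm in diameter, 18 high, same handle, 80 mm high overall. Stands upright, loose. Point: its centre, half-way up; z up.
- stamp_square_mid (a point): Stamp with a square wooden foot, 80 g: foot 46 by 46 mm (its x, y), 18 high; sits best with its sides along the tray's. Upright wooden handle on its axis, 24 mm in diameter, from 18 to 80 mm above the underside: grip it from above, fingertips clear above the foot. Stands upright, loose. Point: its centre, half-way up; z up.
- stamp_round_mid (a point): Stamp with a round wooden foot, not wanted: foot 46 mm in diameter, 18 high, same handle, 80 mm high overall. Stands upright, loose. Point: its centre, half-way up; z up.
- jar_tall_mid (a point): Tall slim closed jar of slip, clay-brown with white label and lid, 160 g: a cylinder 42 mm in diameter, 80 high. Stands upright, loose. Point: its centre, half-way up; z up.
- jar_squat_mid (a point): Squat closed jar of slip, clay-brown with white label and lid, 260 g: a cylinder 60 mm in diameter, 66 high. Stands upright, loose. Point: its centre, half-way up; z up. Among the stock lie also two thin modelling sticks, 7 mm high; nothing in or beside the stock is over 80 mm high.
Things that resemble listed ones, but are neither listed nor needed, are in the scene too. What is shaped like the part that bears float_mid but white is not meant.

How it is judged (in metres and radians):
At the end, for the whole second after the job is handed in: All five stand upright (0.08 rad), released, at rest on their bay floor (4 mm), within (tray x, y) of the bay middle: float 14, 14 mm and along the bay (0.3 rad); large cutter 15, 15; tall jar 30, 13; squat jar 14, 18; square stamp 21, 15; the two unwanted things upright, moved under 30 mm (x of float_mid in the frame of tray_three between 0.038 and 0.066 m and y of float_mid in the frame of tray_three between -0.014 and 0.014 m and z of float_mid in the frame of tray_three between 0.034 and 0.042 m and angle between each of float_mid, cutter_large_mid, jar_tall_mid, jar_squat_mid, stamp_square_mid, cutter_small_mid, stamp_round_mid's own z axis and vertical below 0.08 rad and linear speed of each of float, cutter_large, jar_tall, jar_squat, stamp_square below 0.02 m/s and angular speed of each of float, cutter_large, jar_tall, jar_squat, stamp_square below 0.2 rad/s and x of cutter_large_mid in the frame of tray_three between -0.06 and -0.03 m and y of cutter_large_mid in the frame of tray_three between -0.05 and -0.02 m and z of cutter_large_mid in the frame of tray_three between 0.041 and 0.049 m and x of jar_tall_mid in the frame of tray_three between -0.075 and -0.015 m and y of jar_tall_mid in the frame of tray_three between 0.039 and 0.065 m and z of jar_tall_mid in the frame of tray_three between 0.041 and 0.049 m and x of jar_squat_mid in the frame of tray_two between -0.014 and 0.014 m and y of jar_squat_mid in the frame of tray_two between -0.057 and -0.021 m and z of jar_squat_mid in the frame of tray_two between 0.034 and 0.042 m and x of stamp_square_mid in the frame of tray_two between -0.021 and 0.021 m and y of stamp_square_mid in the frame of tray_two between 0.034 and 0.064 m and z of stamp_square_mid in the frame of tray_two between 0.041 and 0.049 m and angle between the y axis of float_mid and the y axis of tray_three, either way round below 0.3 rad and distance of each of cutter_small_mid, stamp_round_mid from where it was at the start of the episode below 0.03 m); the robot touches nothing.
It fails at once if a kit thing is dropped (falls free of the fingers faster than 0.8 m/s, some 33 mm of fall) ((linear speed of float above 0.8 m/s and contact force between float and the fingers below 0.05 N) or (linear speed of cutter_large above 0.8 m/s and contact force between cutter_large and the fingers below 0.05 N) or (linear speed of jar_tall above 0.8 m/s and contact force between jar_tall and the fingers below 0.05 N) or (linear speed of jar_squat above 0.8 m/s and contact force between jar_squat and the fingers below 0.05 N) or (linear speed of stamp_square above 0.8 m/s and contact force between stamp_square and the fingers below 0.05 N)).
It fails at once if the smaller cutter or the round stamp is taken away or knocked aside (over 30 mm) (distance of any of cutter_small_mid, stamp_round_mid from where it was at the start of the episode above 0.03 m).
It also fails if it takes over 112 s, if anything falls off the work surface, if the arm or the gripper's body presses on something with over 40 N, if the wrist force passes 120 N, or if a joint passes its speed limit or range.

### The arm

A 6-joint arm with a two-finger parallel gripper is mounted at the origin on the work surface. World frame = base frame: x ahead of the robot, y to its left, z up, the work surface at z = 0. Lengths are in mm, angles in rad, forces in N, time in s.
With the tool pointing down it reaches from about 300 to 775 mm from the base axis. Payload 14.6 kg.
Tool frame: the origin (TCP) lies on the front face of the gripper's body, between the roots of the fingers; the fingertips stand 97 mm ahead of it and the grasp point (between the pads) lies 78 mm ahead of it; z points along the fingers, y is the line along which they close (so a half turn about z gives the same grasp; the last joint's range is limited). The gripper opens to 94 mm and grips with 3 to 60 N. Pads are 16 mm wide; open, the fingers measure 119 mm over their backs; the gripper's body (75 mm by 177 mm) begins 78 mm behind the grasp point.
Start: joints at [-1.282, 0.3, 1.521, -0, 1.321, -0.067], TCP at [191.58, -515.545, 302.646] pointing down, gripper open.
Joint ranges: [-3.03, 3.03], [-0.79, 2.21], [0.23, 2.52], [-1.04, 4.18], [0, 3.07], [-2.55, 2.55]. Speed limits (rad/s): [2.22, 2.22, 2.57, 3.14, 3.14, 3.14].

### API

Orientations are given as [roll, pitch, yaw] about the fixed x, y, z axes, in that order (R = Rz(yaw) Ry(pitch) Rx(roll)).
In Python, from cell import * gives the robot as it stands.
- The arm moves only by the tool carry_out, never from a script. Its arguments are lists of equal length, an entry for each row: "slide": the shift along the world's x, y, z scaled (see below), a list of three; "dr": the turn, a rotation vector about the world's x, y, z scaled (see below), a list of three; "gripper": the opening in per cent of the stroke, from 0 (shut) to 100 (fully open). A call has 1 to 10 rows; each row is the pose to reach, as a shift and turn from the pose commanded when the call began, turning the shorter way round; what a row does not reach only later rows make up. The controller multiplies each number of a shift by 0.25 m and each number of a turn by 360 degrees. A row lasts 1/12 s, in which the tool goes at most 41.7 mm and 7.16 degrees, less where a joint would pass 70% of its speed; a pose out of reach is approached as far as the arm can. A call with a number of a shift or a turn outside -1 to 1 is refused whole. A call with a gripper value outside its range is refused whole. The fingers move at their own pace and stop on an object; "newtons" is the grip in N (left out, the last holds). Time passes only in rows, so rows that repeat a pose let the fingers close. It gives the time, the measured TCP pose, the force, the opening and the grip force at its end, in the units of the state.
- read_state(): the state, without advancing time (a new reading comes with each control period).
- camera(name): name is "side" or "top"; returns the picture (480x640x3 uint8, red, green, blue); there is no depth.
- camera_model(name): a dict with "vfov" (degrees; the focal length in pixels is half the picture's height over the tangent of half this angle, whatever the lens; pixels are square), "cx", "cy" (the principal point, pixels), "R" (3x3) and "t" (3): a world point X has camera coordinates R X + t. Camera axes: x right, y down, z forward; pixel columns grow to the right and rows downward; lengths in mm; the calibration is good to about 2 mm. A picture is of the moment at which its call begins. camera_model takes no time and is no camera call.
- sign_off(): hands the job in; it is judged then, once.
The state is a dict: "clock": time; "joints": joint angles; "qd": joint speeds; "effort": joint torques, N m; "eef_pos": TCP position; "eef_rot": TCP orientation; "wrist_force": force on the tool from outside, world axes, zero at the start; "moment": the same for the moment, N m; "finger_gap": finger opening in mm; "finger_force": force on a finger pad.
Only numpy, scipy, OpenCV 4.12 (cv2) and the standard library are available. Lean on these libraries where they do the work, as an engineer would, in place of code of your own. Each camera call takes 0.05 s, during which the arm holds its last target. There are 200 camera calls.

## Working session

There is one attempt and no reset: what is moved stays moved. The work goes in short steps, Python scripts to look and compute and a tool call to move; the robot and the scene stay as the last step left them, time stands still between calls to the robot, and variables do not carry over. Pictures are saved under pics/ and viewed, at most 14 in all, crops included, and the job is handed in when it is done.

Besides the shell and the picture viewer there is one more tool, called as name(argument=value, ...), one argument or row to a line, values as JSON. carry_out: Moves the arm, as the interface text tells. Its arguments: {"type":"object","properties":{"slide":{"type":"array","items":{"type":"array","items":{"type":"number","minimum":-1,"maximum":1}}},"dr":{"type":"array","items":{"type":"array","items":{"type":"number","minimum":-1,"maximum":1}}},"gripper":{"type":"array","items":{"type":"number"}},"newtons":{"type":"number"}},"required":["slide","dr","gripper"]}

```bash
mkdir -p pics; python3 - <<'E'
from cell import *
import cv2
for n in("top","side"):
    im=camera(n); cv2.imwrite(f"pics/{n}0.png",im[:,:,::-1]); m=camera_model(n); print(n,m)
print(read_state())
E
```

```text
top {'vfov': 44.86713401173729, 'cx': 321.4838755204924, 'cy': 241.24433841806422, 'R': array([[-1.09552105e-03, -9.99972161e-01,  7.38091791e-03],
       [-9.86057178e-01, -1.47992573e-04, -1.66406789e-01],
       [ 1.66403248e-01, -7.46030923e-03, -9.86029565e-01]]), 't': array([  16.65038897,  589.09734368, 1272.4479258 ])}
side {'vfov': 48.30083601795728, 'cx': 322.82370267038397, 'cy': 239.13913399163394, 'R': array([[-0.78304636, -0.621802  , -0.01416537],
       [-0.37926498,  0.4954183 , -0.78148499],
       [ 0.49294672, -0.60656655, -0.62376322]]), 't': array([467.34922585, 276.77158484, 732.89129872])}
{'clock': 0.1, 'joints': array([-1.28162888e+00,  3.00401568e-01,  1.52151831e+00, -1.54814768e-05,
        1.32067360e+00, -6.66085298e-02]), 'qd': array([-0.00096238,  0.00092744, -0.00171576, -0.0005356 , -0.00046415,
       -0.00024721]), 'effort': array([ 1.60296400e-03, -5.32650375e+01, -3.53284729e+01,  7.09766708e-02,
        2.34916684e-02, -5.66128767e-05]), 'eef_pos': array([ 191.52761059, -515.43419153,  302.1509697 ]), 'eef_rot': array([-3.14059305e+00, -5.16513915e-05,  3.55779790e-01]), 'wrist_force': array([ 0.97939976, -0.33265445, -1.06025657]), 'moment': array([0.02337238, 0.04389877, 0.00281232]), 'finger_force': 0.0, 'finger_gap': 93.96251411738662}
```

View pics/top0.png

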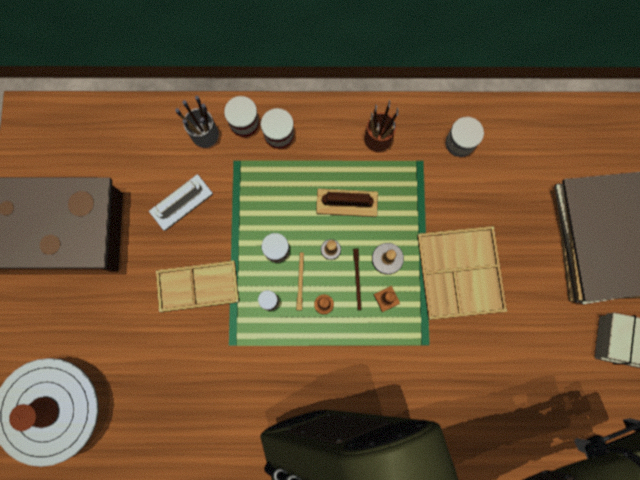

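View pics/side0.png

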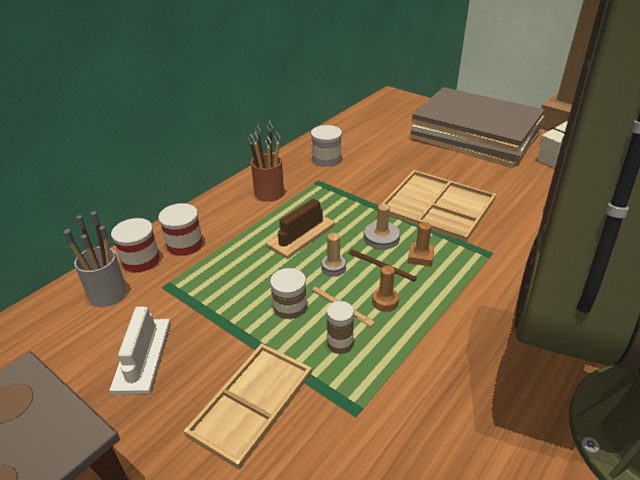

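The top view shows three possible jars on the mat or near it. On the mat, the squat jar is at (275,247) and the tall slim jar at (268,300); the red- and grey-banded jars are off the mat and don't match. The brown-handled float at (347,202) is the one meant, since the one at (181,202) is white. The large cutter is at (388,259) and the small one at (331,249). The square stamp is at (387,298) and the round one at (324,303). I'll enlarge both views to confirm.

```bash
python3 - <<'E'
import cv2
def crop(src,x,y,w,h,s,out,step=20):
    im=cv2.imread(src)[y:y+h,x:x+w]; im=cv2.resize(im,None,fx=s,fy=s,interpolation=cv2.INTER_CUBIC)
    for u in range((-x)%step,w,step):
        cv2.line(im,(u*s,0),(u*s,5),(0,0,255),1); cv2.putText(im,str(x+u),(u*s-10,16),0,.4,(255,255,255),1)
    for v in range((-y)%step,h,step):
        cv2.line(im,(0,v*s),(5,v*s),(0,0,255),1); cv2.putText(im,str(y+v),(7,v*s+4),0,.4,(255,255,255),1)
    cv2.imwrite(out,im)
crop("pics/top0.png",310,180,200,145,4,"pics/tR.png")
crop("pics/top0.png",150,220,190,100,4,"pics/tL.png")
crop("pics/side0.png",260,165,240,200,3,"pics/sU.png")
crop("pics/side0.png",180,250,200,220,2+1-0,"pics/sL.png") if 0 else crop("pics/side0.png",180,260,200,200,3,"pics/sL.png")
E
```

```text
(no output)
```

View pics/tR.png

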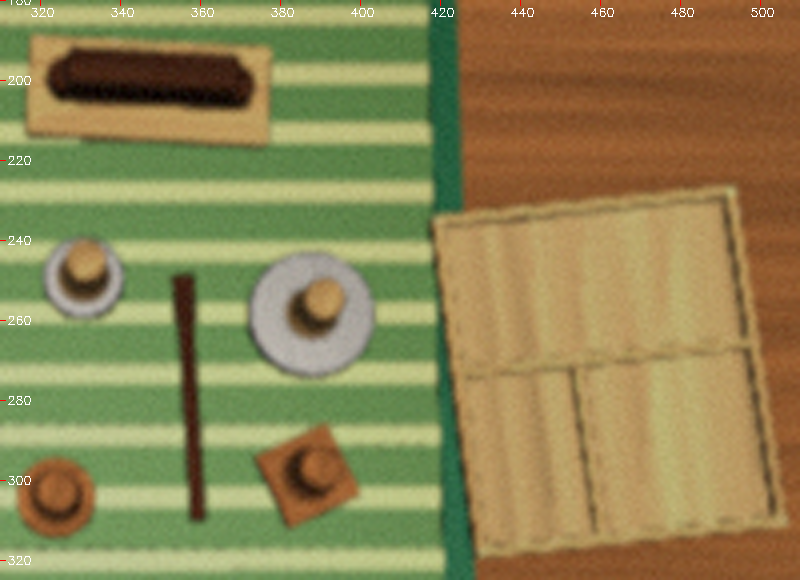

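View pics/tL.png

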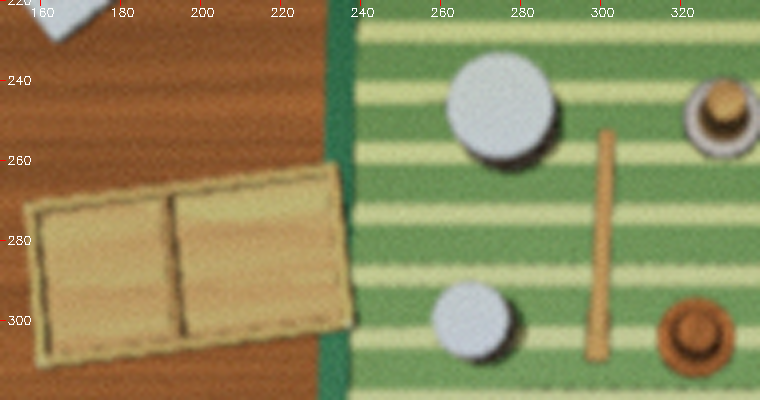

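View pics/sU.png

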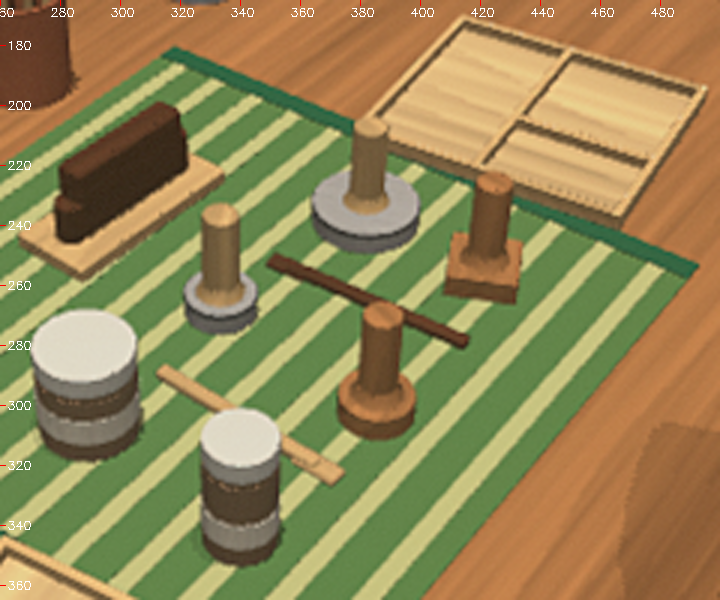

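View pics/sL.png

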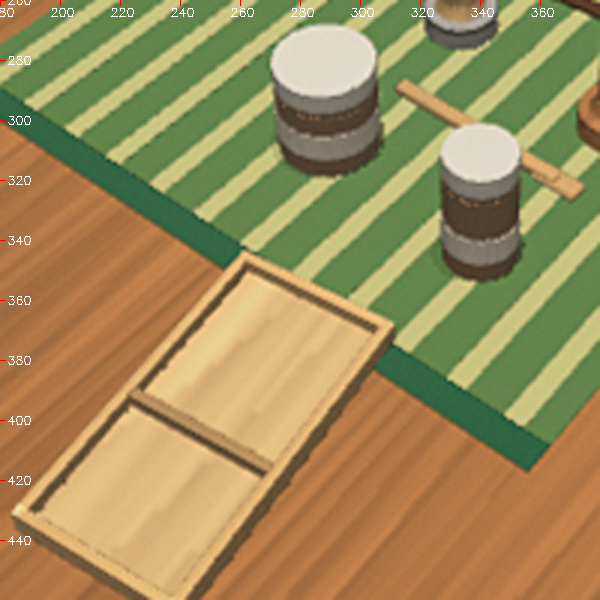

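The crops confirm the choice. The square-footed stamp is at top (390,297) and side (425,226). The large cutter (steel cup, wider) is at top (391,255) and side (383,206). The tall jar is at (268,300) and the squat jar at (275,246). In tray three the long bay is on the far side (world +x) and the small bay is near-left. In tray two the wider bay is on the right (−y).

```bash
cat > h.py <<'E'
import numpy as np
from cell import *
def P(n):
    m=camera_model(n); f=240/np.tan(np.radians(m["vfov"]/2))
    return np.array([[f,0,m["cx"]],[0,f,m["cy"]],[0,0,1]]),np.array(m["R"]),np.array(m["t"])
def ray(n,p):
    K,R,t=P(n); d=R.T@np.linalg.solve(K,[p[0],p[1],1]); return -R.T@t,d/np.linalg.norm(d)
def plane(n,p,z):
    c,d=ray(n,p); return (c+d*(z-c[2])/d[2]).round(1)
def tri(a,b):
    A=np.zeros((3,3));v=np.zeros(3);q=[ray("top",a),ray("side",b)]
    for c,d in q:
        M=np.eye(3)-np.outer(d,d);A+=M;v+=M@c
    X=np.linalg.solve(A,v); return X.round(1),[round(float(np.linalg.norm(np.cross(X-c,d))),1) for c,d in q]
E
python3 - <<'E'
from h import *
for k,a,b,z in [("large",(391,255),(383,206),80),("small",(331,245.5),(334,236),80),("square",(390,297),(425,226),80),("round",(324,302),(387,305),80),
 ("squat",(274.5,246),(288,281),66),("tall",(267.5,300),(340,310.5),80),("float",(347.4,203),(300,233),12)]:
    print(k,tri(a,b),plane("top",a,z),plane("side",b,z))
from itertools import combinations
for k,T,S in [("t3",[(419,234),(493,227),(506,311),(429,319)],[(382,204),(414,171),(495,194),(466,238)]),
 ("t2",[(156.5,271),(233,261),(238,301),(159.5,311)],[(185,431),(262,344),(311,368),(239,460)]),("float",[(318,189),(378,192),(377,216.5),(316.5,214)],[(266,245),None,(334,222),(287,256)]),
 ("sq",[(374,295),(391.5,286),(400,303),(382,311.5)],[])]:
    z=dict(t3=14,t2=14,float=12,sq=18)[k]
    A=np.array([plane("top",p,z) for p in T]);print(k,A[:,:2].tolist(),"c",A.mean(0), "edge01 ang",np.degrees(np.arctan2(*(A[0]-A[1])[:2][::1])),np.degrees(np.arctan2(*(A[3]-A[2])[:2])),np.degrees(np.arctan2(*(A[0]-A[3])[[1,0]])))
    if S: 
        B=[plane("side",p,z) if p else None for p in S]; print([list(b[:2]) if b is not None else 0 for b in B],"c",(B[0]+B[2])/2)
    for a,b in zip(T,S):
        if b: print("  z",tri(a,b)[0])
E
```

```text
large (array([ 553.7, -136.7,   80.9]), [0.9, 0.9]) [ 553.1 -137.2   80. ] [ 555.2 -137.4   80. ]
small (array([573.9,  -4.7,  80. ]), [0.5, 0.5]) [574.4  -4.5  80. ] [573.5  -4.9  80. ]
square (array([ 460.1, -133.6,   77.4]), [0.4, 0.4]) [ 460.3 -133.1   80. ] [ 458.2 -130.6   80. ]
round (array([450.6,   8. ,  -8.8]), [5.0, 5.0]) [449.5  11.3  80. ] [402.7  82.3  80. ]
squat (array([575.4, 121.6,  61.6]), [0.9, 0.9]) [575.5 121.8  66. ] [571.3 124.6  66. ]
tall (array([454.2, 134.8,  78.1]), [0.2, 0.2]) [453.9 134.5  80. ] [453.4 136.3  80. ]
float (array([689.8, -44.7,   6.8]), [1.6, 1.6]) [687.2 -45.3  12. ] [686.9 -39.1  12. ]
t3 [[612.3, -212.4], [629.1, -387.0], [432.8, -407.1], [414.8, -229.6]] c [ 522.25  -309.025   14.   ] edge01 ang -5.49607624514679 -5.790481233405218 4.977251809303013
[[np.float64(610.1), np.float64(-223.3)], [np.float64(625.4), np.float64(-382.7)], [np.float64(433.0), np.float64(-406.7)], [np.float64(412.2), np.float64(-225.6)]] c [ 521.55 -315.     14.  ]
  z [ 607.8 -212.7   21.5]
  z [ 629.3 -388.6    9.8]
  z [ 433.  -407.1   13.8]
  z [ 414.5 -230
[... 307 characters left out ...]
.6), np.float64(383.0)]] c [488.25 304.25  14.  ]
  z [525.5 398.2  10.4]
  z [547.7 220.8  12.7]
  z [455.7 207.8  10.8]
  z [432.5 384.7  17.8]
float [[721.2, 24.2], [714.0, -118.2], [654.6, -114.9], [660.5, 27.8]] c [687.575 -45.275  12.   ] edge01 ang 2.894512692357555 2.367573040414574 -3.394126416718164
[[np.float64(715.3), np.float64(31.3)], 0, [np.float64(654.7), np.float64(-110.6)], [np.float64(660.1), np.float64(31.2)]] c [685.   -39.65  12.  ]
  z [723.3  24.1   3.4]
  z [ 656.3 -114.6    8.7]
  z [661.9  28.2   8.9]
sq [[469.3, -104.2], [490.0, -144.8], [451.0, -163.5], [431.7, -121.9]] c [ 460.5 -133.6   18. ] edge01 ang -27.014861598302105 -24.888580130271254 25.208461731950447
```

carry_out(
  slide=[
    [0.12,0.12,0],
    [0.25,0.25,0],
    [0.4,0.4,0],
    [0.55,0.55,0],
    [0.7,0.7,0],
    [0.84,0.84,0],
    [0.95,0.95,0],
    [1,1,0],
    [1,1,0],
    [1,1,0],
  ],
  dr=[
    [0,0,0],
    [0,0,0],
    [0,0,0],
    [0,0,0],
    [0,0,0],
    [0,0,0],
    [0,0,0],
    [0,0,0],
    [0,0,0],
    [0,0,0],
  ],
  gripper=[55,55,55,55,55,55,55,55,55,55],
  newtons=20,
)

```text
clock: 0.93
eef_pos: [443.7, -262.7, 302.3]
eef_rot: [-3.141, -0.0, 0.36]
wrist_force: [0.0, -0.5, 0.6]
finger_gap: 51.8
finger_force: 0.0
```

carry_out(
  slide=[
    [0.07,0.08,0],
    [0.18,0.2,-0.05],
    [0.29,0.33,-0.13],
    [0.38,0.44,-0.22],
    [0.43,0.49,-0.3],
    [0.444,0.507,-0.38],
    [0.444,0.507,-0.41],
    [0.444,0.507,-0.41],
    [0.444,0.507,-0.41],
    [0.444,0.507,-0.41],
  ],
  dr=[
    [0,0,0],
    [0,0,0],
    [0,0,0],
    [0,0,0],
    [0,0,0],
    [0,0,0],
    [0,0,0],
    [0,0,0],
    [0,0,0],
    [0,0,0],
  ],
  gripper=[55,55,55,55,55,55,55,55,55,55],
)

```text
clock: 1.77
eef_pos: [552.5, -139.9, 201.6]
eef_rot: [3.14, -0.001, 0.354]
wrist_force: [0.2, -0.1, 0.7]
finger_gap: 51.6
finger_force: 0.0
```

carry_out(
  slide=[
    [0.005,0.007,-0.05],
    [0.005,0.007,-0.13],
    [0.005,0.007,-0.2],
    [0.005,0.007,-0.25],
    [0.005,0.007,-0.27],
    [0.005,0.007,-0.27],
    [0.005,0.007,-0.27],
    [0.005,0.007,-0.27],
    [0.005,0.007,-0.27],
    [0.005,0.007,-0.27],
  ],
  dr=[
    [0,0,0],
    [0,0,0],
    [0,0,0],
    [0,0,0],
    [0,0,0],
    [0,0,0],
    [0,0,0],
    [0,0,0],
    [0,0,0],
    [0,0,0],
  ],
  gripper=[55,55,55,55,55,55,22,15,15,15],
)

```text
clock: 2.6
eef_pos: [554.1, -137.1, 133.4]
eef_rot: [3.141, -0.001, 0.356]
wrist_force: [0.3, 0.4, 0.3]
finger_gap: 28.6
finger_force: 0.0
```

```bash
python3 - <<'E'
from h import *
import cv2
a=camera("top")[170:330,300:440];b=camera("side")[150:310,330:470]
cv2.imwrite("pics/g1.png",cv2.resize(np.hstack([a,b]),None,fx=2.8,fy=2.8)[:,:,::-1]); s=read_state();print(s["finger_gap"],s["finger_force"],s["wrist_force"],s["eef_pos"])
E
```

```text
23.972835483588277 20.000267028808594 [-0.6269955  -0.28919415  2.69143381] [ 554.00911748 -137.10087626  133.17060526]
```

View pics/g1.png

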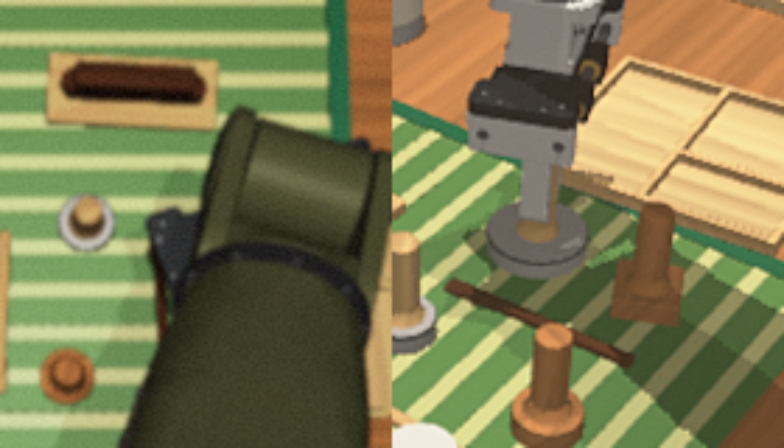

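The crop shows the fingers on the large cutter's handle, clear above the steel cup. Next I lift it and carry it to the wide bay.

carry_out(
  slide=[
    [0,0,0.05],
    [0,0,0.14],
    [0,-0.02,0.2],
    [-0.02,-0.08,0.22],
    [-0.06,-0.18,0.22],
    [-0.1,-0.3,0.22],
    [-0.15,-0.42,0.22],
    [-0.19,-0.54,0.22],
    [-0.23,-0.65,0.22],
    [-0.26,-0.75,0.22],
  ],
  dr=[
    [0,0,0],
    [0,0,0],
    [0,0,0],
    [0,0,0],
    [0,0,0],
    [0,0,0],
    [0,0,0],
    [0,0,0],
    [0,0,0],
    [0,0,0],
  ],
  gripper=[15,15,15,15,15,15,15,15,15,15],
)

```text
clock: 3.53
eef_pos: [487.9, -326.2, 188.7]
eef_rot: [3.141, -0.0, 0.355]
wrist_force: [-0.1, 0.1, -0.2]
finger_gap: 23.6
finger_force: 20.0
```

carry_out(
  slide=[
    [-0.022,-0.06,0],
    [-0.032,-0.09,0],
    [-0.033,-0.096,-0.03],
    [-0.033,-0.096,-0.08],
    [-0.033,-0.096,-0.13],
    [-0.033,-0.096,-0.165],
    [-0.033,-0.096,-0.185],
    [-0.033,-0.096,-0.193],
    [-0.033,-0.096,-0.193],
    [-0.033,-0.096,-0.193],
  ],
  dr=[
    [0,0,0],
    [0,0,0],
    [0,0,0],
    [0,0,0],
    [0,0,0],
    [0,0,0],
    [0,0,0],
    [0,0,0],
    [0,0,0],
    [0,0,0],
  ],
  gripper=[15,15,15,15,15,15,15,15,15,15],
)

```text
clock: 4.37
eef_pos: [480.8, -348.4, 139.5]
eef_rot: [3.141, -0.0, 0.356]
wrist_force: [0.3, -0.3, -0.4]
finger_gap: 23.9
finger_force: 20.0
```

```bash
python3 - <<'E'
from h import *
import cv2
a=camera("top")[210:330,390:530];b=camera("side")[130:250,380:520]
cv2.imwrite("pics/g2.png",cv2.resize(np.hstack([a,b]),None,fx=2.8,fy=2.8)[:,:,::-1]); s=read_state();print(s["finger_gap"],s["finger_force"],s["wrist_force"],s["eef_pos"])
E
```

```text
23.359839490007968 19.99970108270645 [-1.08416781 -0.43961704 -0.4358548 ] [ 480.74861692 -348.57468914  139.70760803]
```

View pics/g2.png

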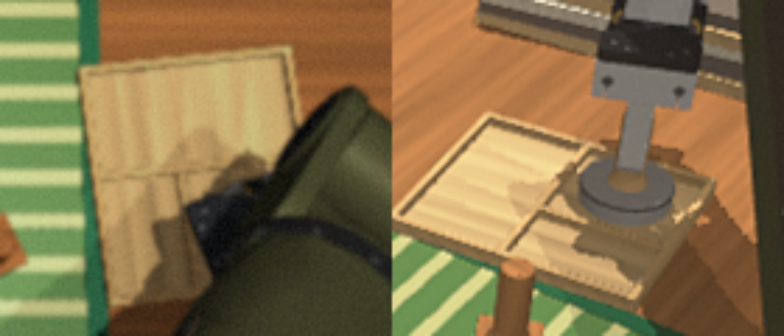

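The cutter sits within the wide bay, just above the floor. I lower it the last bit, release and lift off.

carry_out(
  slide=[
    [0,0,-0.004],
    [0,0,-0.008],
    [0,0,-0.008],
    [0,0,-0.008],
    [0,0,-0.008],
    [0,0,-0.008],
    [0,0,0.03],
    [0,0,0.12],
    [0,0,0.24],
    [0,0,0.34],
  ],
  dr=[
    [0,0,0],
    [0,0,0],
    [0,0,0],
    [0,0,0],
    [0,0,0],
    [0,0,0],
    [0,0,0],
    [0,0,0],
    [0,0,0],
    [0,0,0],
  ],
  gripper=[15,15,15,40,45,45,45,45,45,45],
)

```text
clock: 5.3
eef_pos: [480.6, -348.5, 226.6]
eef_rot: [3.141, -0.0, 0.356]
wrist_force: [0.1, -0.8, 1.1]
finger_gap: 42.4
finger_force: 0.0
```

carry_out(
  slide=[
    [0.05,0.07,0],
    [0.13,0.18,0],
    [0.22,0.31,0],
    [0.3,0.43,0],
    [0.39,0.56,0],
    [0.48,0.69,0],
    [0.56,0.8,0],
    [0.63,0.9,0],
    [0.68,0.97,0],
    [0.7,1.0,0],
  ],
  dr=[
    [0,0,0.015],
    [0,0,0.034],
    [0,0,0.053],
    [0,0,0.072],
    [0,0,0.091],
    [0,0,0.11],
    [0,0,0.129],
    [0,0,0.148],
    [0,0,0.167],
    [0,0,0.185],
  ],
  gripper=[60,60,60,60,60,60,60,60,60,60],
)

```text
clock: 6.13
eef_pos: [656.8, -95.7, 224.9]
eef_rot: [3.141, -0.0, 1.527]
wrist_force: [-0.9, 0.8, -0.3]
finger_gap: 56.7
finger_force: 0.0
```

carry_out(
  slide=[
    [0.05,0.08,0],
    [0.11,0.17,-0.03],
    [0.128,0.213,-0.1],
    [0.128,0.213,-0.2],
    [0.128,0.213,-0.3],
    [0.128,0.213,-0.37],
    [0.128,0.213,-0.405],
    [0.128,0.213,-0.405],
    [0.128,0.213,-0.405],
    [0.128,0.213,-0.405],
  ],
  dr=[
    [0,0,0],
    [0,0,0],
    [0,0,0],
    [0,0,0],
    [0,0,0],
    [0,0,0],
    [0,0,0],
    [0,0,0],
    [0,0,0],
    [0,0,0],
  ],
  gripper=[60,60,60,60,60,60,60,60,60,40],
)

```text
clock: 6.97
eef_pos: [688.2, -45.4, 125.0]
eef_rot: [3.139, 0.0, 1.518]
wrist_force: [-0.8, 0.6, -0.6]
finger_gap: 52.8
finger_force: 0.0
```

carry_out(
  slide=[
    [0,0,0],
    [0,0,0],
    [0,0,0],
    [0,0,0],
    [0,0,0],
    [0,0,0],
  ],
  dr=[
    [0,0,0],
    [0,0,0],
    [0,0,0],
    [0,0,0],
    [0,0,0],
    [0,0,0],
  ],
  gripper=[15,15,15,15,15,15],
  newtons=35,
)

```text
clock: 7.47
eef_pos: [687.7, -45.3, 123.5]
eef_rot: [3.141, 0.0, 1.518]
wrist_force: [0.0, -0.5, 2.2]
finger_gap: 21.9
finger_force: 35.0
```

```bash
python3 - <<'E'
from h import *
import cv2
a=camera("top");b=camera("side")
cv2.imwrite("pics/g3.png",np.hstack([cv2.resize(a[160:300,300:440],None,fx=2.8,fy=2.8),cv2.resize(b[150:290,240:380],None,fx=2.8,fy=2.8)])[:,:,::-1])
cv2.imwrite("pics/t3.png",a[:,:,::-1]);cv2.imwrite("pics/s3.png",b[:,:,::-1])
E
```

```text
(no output)
```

View pics/g3.png

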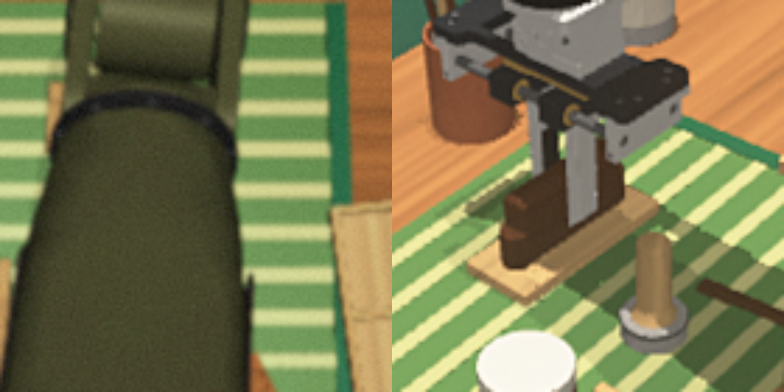

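carry_out(
  slide=[
    [0,0,0.04],
    [0,0,0.12],
    [0,-0.02,0.18],
    [-0.03,-0.08,0.2],
    [-0.07,-0.18,0.2],
    [-0.13,-0.3,0.2],
    [-0.19,-0.43,0.2],
    [-0.25,-0.56,0.2],
    [-0.31,-0.69,0.2],
    [-0.36,-0.8,0.2],
  ],
  dr=[
    [0,0,0],
    [0,0,0],
    [0,0,0],
    [0,0,0.003],
    [0,0,0.007],
    [0,0,0.011],
    [0,0,0.015],
    [0,0,0.019],
    [0,0,0.0225],
    [0,0,0.0225],
  ],
  gripper=[15,15,15,15,15,15,15,15,15,15],
)

```text
clock: 8.4
eef_pos: [596.3, -247.2, 173.7]
eef_rot: [-3.141, 0.0, 1.66]
wrist_force: [-0.7, -0.0, -1.4]
finger_gap: 21.8
finger_force: 35.0
```

carry_out(
  slide=[
    [-0.045,-0.11,0],
    [-0.075,-0.18,0],
    [-0.091,-0.22,0],
    [-0.094,-0.237,-0.02],
    [-0.094,-0.237,-0.06],
    [-0.094,-0.237,-0.11],
    [-0.094,-0.237,-0.145],
    [-0.094,-0.237,-0.165],
    [-0.094,-0.237,-0.173],
    [-0.094,-0.237,-0.173],
  ],
  dr=[
    [0,0,0],
    [0,0,0],
    [0,0,0],
    [0,0,0],
    [0,0,0],
    [0,0,0],
    [0,0,0],
    [0,0,0],
    [0,0,0],
    [0,0,0],
  ],
  gripper=[15,15,15,15,15,15,15,15,15,15],
)

```text
clock: 9.23
eef_pos: [574.3, -303.9, 129.4]
eef_rot: [-3.141, -0.0, 1.66]
wrist_force: [-0.3, 0.6, -1.8]
finger_gap: 21.7
finger_force: 35.0
```

```bash
python3 - <<'E'
from h import *
import cv2
a=camera("top");b=camera("side");print(read_state()["wrist_force"],read_state()["eef_pos"])
cv2.imwrite("pics/g4.png",np.hstack([cv2.resize(a[210:330,390:530],None,fx=2.8,fy=2.8),cv2.resize(b[130:250,370:510],None,fx=2.8,fy=2.8)])[:,:,::-1])
E
```

```text
[ 0.54516587 -0.37802127 -1.12559586] [ 574.33288844 -304.35341539  130.11136389]
```

View pics/g4.png

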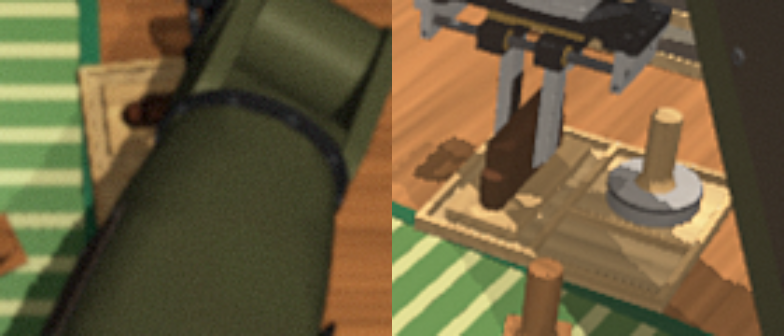

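carry_out(
  slide=[
    [0,0,-0.004],
    [0,0,-0.007],
    [0,0,-0.007],
    [0,0,-0.007],
    [0,0,-0.007],
    [0,0,-0.007],
    [0,0,0.02],
    [0,0,0.1],
    [0,0,0.22],
    [0,0,0.34],
  ],
  dr=[
    [0,0,0],
    [0,0,0],
    [0,0,0],
    [0,0,0],
    [0,0,0],
    [0,0,0],
    [0,0,0],
    [0,0,0],
    [0,0,0],
    [0,0,0],
  ],
  gripper=[15,15,15,40,45,45,45,45,45,45],
)

```text
clock: 10.17
eef_pos: [573.8, -304.4, 216.0]
eef_rot: [-3.141, -0.001, 1.66]
wrist_force: [0.3, -0.5, 0.9]
finger_gap: 42.2
finger_force: 0.0
```

carry_out(
  slide=[
    [-0.03,0.06,0.03],
    [-0.08,0.18,0.04],
    [-0.13,0.31,0.04],
    [-0.18,0.44,0.04],
    [-0.23,0.58,0.04],
    [-0.28,0.72,0.04],
    [-0.33,0.86,0.04],
    [-0.38,1.0,0.04],
    [-0.38,1.0,0.04],
    [-0.38,1.0,0.04],
  ],
  dr=[
    [0,0,0],
    [0,0,0],
    [0,0,0],
    [0,0,0],
    [0,0,0],
    [0,0,0],
    [0,0,0],
    [0,0,0],
    [0,0,0],
    [0,0,0],
  ],
  gripper=[70,70,70,70,70,70,70,70,70,70],
)

```text
clock: 11.0
eef_pos: [478.9, -53.3, 225.8]
eef_rot: [3.14, 0.0, 1.662]
wrist_force: [1.3, -1.0, 0.3]
finger_gap: 65.6
finger_force: 0.0
```

carry_out(
  slide=[
    [-0.01,0.08,0],
    [-0.03,0.2,0],
    [-0.05,0.34,0],
    [-0.07,0.48,0],
    [-0.09,0.62,0],
    [-0.1,0.72,0],
    [-0.1,0.757,-0.03],
    [-0.1,0.757,-0.1],
    [-0.1,0.757,-0.18],
    [-0.1,0.757,-0.26],
  ],
  dr=[
    [0,0,0],
    [0,0,0],
    [0,0,0],
    [0,0,0],
    [0,0,0],
    [0,0,0],
    [0,0,0],
    [0,0,0],
    [0,0,0],
    [0,0,0],
  ],
  gripper=[70,70,70,70,70,70,70,70,70,70],
)

```text
clock: 11.83
eef_pos: [454.8, 133.8, 159.1]
eef_rot: [3.141, 0.0, 1.659]
wrist_force: [0.3, -0.6, 0.5]
finger_gap: 66.1
finger_force: 0.0
```

carry_out(
  slide=[
    [0,0,-0.06],
    [0,0,-0.11],
    [0,0,-0.127],
    [0,0,-0.127],
    [0,0,-0.127],
    [0,0,-0.127],
    [0,0,-0.127],
    [0,0,-0.127],
    [0,0,-0.127],
    [0,0,-0.127],
  ],
  dr=[
    [0,0,0],
    [0,0,0],
    [0,0,0],
    [0,0,0],
    [0,0,0],
    [0,0,0],
    [0,0,0],
    [0,0,0],
    [0,0,0],
    [0,0,0],
  ],
  gripper=[70,70,70,70,50,35,35,35,35,35],
)

```text
clock: 12.67
eef_pos: [454.3, 134.7, 128.7]
eef_rot: [3.141, -0.0, 1.66]
wrist_force: [0.2, 0.3, 5.7]
finger_gap: 41.8
finger_force: 35.0
```

```bash
python3 - <<'E'
from h import *
import cv2
a=camera("top");b=camera("side");s=read_state();print(s["wrist_force"],s["eef_pos"],s["finger_gap"],s["finger_force"])
cv2.imwrite("pics/g5.png",np.hstack([cv2.resize(b[260:380,270:410],None,fx=2.8,fy=2.8),cv2.resize(b[130:250,370:510],None,fx=2.8,fy=2.8)])[:,:,::-1])
E
```

```text
[-0.07651736 -1.5454864   5.42236926] [454.35975941 134.7274164  128.68794721] 41.523023865852224 35.001293420791626
```

View pics/g5.png

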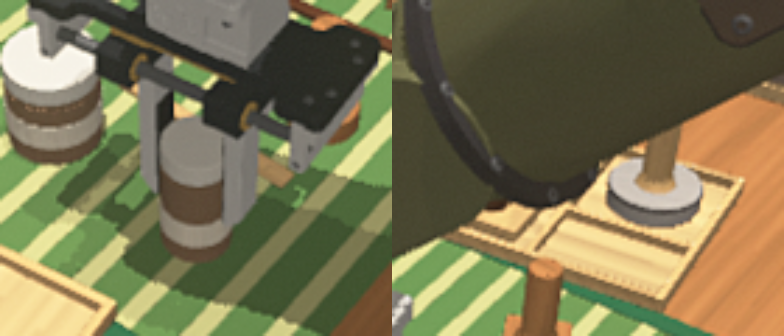

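The tall jar is gripped upright. I lift it over the stamps on the way to the small bay.

carry_out(
  slide=[
    [0,0,0.06],
    [0,0,0.16],
    [0,0,0.28],
    [0,-0.02,0.37],
    [0,-0.07,0.42],
    [0.01,-0.17,0.43],
    [0.02,-0.3,0.43],
    [0.02,-0.43,0.43],
    [0.03,-0.56,0.43],
    [0.03,-0.69,0.43],
  ],
  dr=[
    [0,0,0],
    [0,0,0],
    [0,0,0],
    [0,0,0],
    [0,0,0],
    [0,0,0],
    [0,0,0],
    [0,0,0],
    [0,0,0],
    [0,0,0],
  ],
  gripper=[35,35,35,35,35,35,35,35,35,35],
)

```text
clock: 13.6
eef_pos: [461.4, -39.2, 235.6]
eef_rot: [-3.142, -0.0, 1.66]
wrist_force: [0.0, -0.2, -1.3]
finger_gap: 41.4
finger_force: 35.0
```

carry_out(
  slide=[
    [0.005,-0.13,0],
    [0.01,-0.27,0],
    [0.02,-0.41,0],
    [0.03,-0.55,0],
    [0.04,-0.68,0],
    [0.044,-0.79,0],
    [0.044,-0.86,-0.01],
    [0.044,-0.895,-0.05],
    [0.044,-0.896,-0.12],
    [0.044,-0.896,-0.2],
  ],
  dr=[
    [0,0,0],
    [0,0,0],
    [0,0,0],
    [0,0,0],
    [0,0,0],
    [0,0,0],
    [0,0,0],
    [0,0,0],
    [0,0,0],
    [0,0,0],
  ],
  gripper=[35,35,35,35,35,35,35,35,35,35],
)

```text
clock: 14.43
eef_pos: [472.5, -261.8, 184.8]
eef_rot: [3.141, 0.0, 1.659]
wrist_force: [0.8, 0.8, -1.9]
finger_gap: 41.8
finger_force: 35.0
```

carry_out(
  slide=[
    [0,0,-0.07],
    [0,0,-0.13],
    [0,0,-0.17],
    [0,0,-0.195],
    [0,0,-0.203],
    [0,0,-0.203],
  ],
  dr=[
    [0,0,0],
    [0,0,0],
    [0,0,0],
    [0,0,0],
    [0,0,0],
    [0,0,0],
  ],
  gripper=[35,35,35,35,35,35],
)

```text
clock: 14.93
eef_pos: [472.7, -261.6, 134.8]
eef_rot: [-3.141, -0.0, 1.66]
wrist_force: [-0.0, -1.4, -2.0]
finger_gap: 41.8
finger_force: 35.0
```

```bash
python3 - <<'E'
from h import *
import cv2
a=camera("top");b=camera("side");s=read_state();print(s["wrist_force"],s["eef_pos"],s["finger_gap"],s["finger_force"])
cv2.imwrite("pics/g6.png",np.hstack([cv2.resize(b[130:270,330:510],None,fx=3.5,fy=3.5)])[:,:,::-1])
E
```

```text
[ 0.17178163 -0.17590071 -1.03887046] [ 472.87001157 -261.83664919  135.5803374 ] 41.55099625532913 34.99927371740341
```

View pics/g6.png

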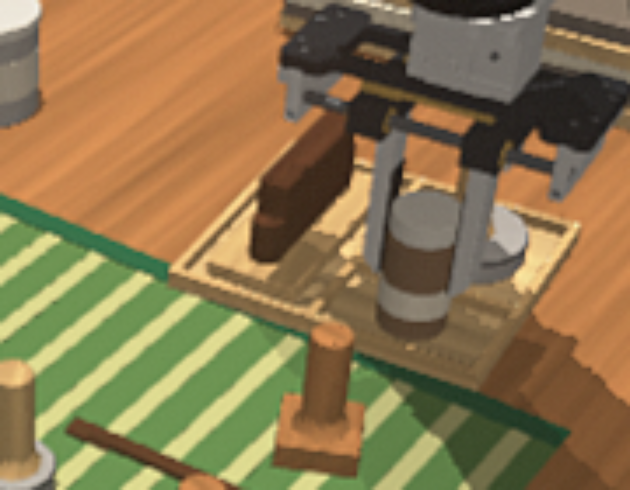

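The tall jar is over the small bay, and the float and cutter are standing in theirs. I lower it, release, then go to the square stamp.

carry_out(
  slide=[
    [0,0,-0.004],
    [0,0,-0.007],
    [0,0,-0.007],
    [0,0,-0.007],
    [0,0,-0.007],
    [0,0,-0.007],
    [0,0,0.02],
    [0,0,0.1],
    [0,0,0.22],
    [0,0,0.34],
  ],
  dr=[
    [0,0,0],
    [0,0,0],
    [0,0,0],
    [0,0,0],
    [0,0,0],
    [0,0,0],
    [0,0,0],
    [0,0,0],
    [0,0,0],
    [0,0,0],
  ],
  gripper=[35,35,35,50,60,60,60,60,60,60],
)

```text
clock: 15.87
eef_pos: [472.3, -261.6, 221.0]
eef_rot: [-3.141, -0.001, 1.66]
wrist_force: [-0.2, 0.3, 0.2]
finger_gap: 56.6
finger_force: 0.0
```

carry_out(
  slide=[
    [-0.01,0.06,0],
    [-0.02,0.17,0],
    [-0.03,0.3,0],
    [-0.04,0.42,0],
    [-0.05,0.5,-0.01],
    [-0.05,0.513,-0.06],
    [-0.05,0.513,-0.14],
    [-0.05,0.513,-0.22],
    [-0.05,0.513,-0.3],
    [-0.05,0.513,-0.347],
  ],
  dr=[
    [0,0,0],
    [0,0,0],
    [0,0,0],
    [0,0,0],
    [0,0,0],
    [0,0,0],
    [0,0,0],
    [0,0,0],
    [0,0,0],
    [0,0,0],
  ],
  gripper=[55,55,55,55,55,55,55,55,55,55],
)

```text
clock: 16.7
eef_pos: [459.6, -133.3, 131.8]
eef_rot: [-3.14, -0.001, 1.66]
wrist_force: [-0.2, 0.3, -0.6]
finger_gap: 51.7
finger_force: 0.0
```

carry_out(
  slide=[
    [0,0,0],
    [0,0,0],
    [0,0,0],
    [0,0,0],
    [0,0,0],
    [0,0,0],
    [0,0,0],
  ],
  dr=[
    [0,0,0],
    [0,0,0],
    [0,0,0],
    [0,0,0],
    [0,0,0],
    [0,0,0],
    [0,0,0],
  ],
  gripper=[55,40,15,15,15,15,15],
  newtons=20,
)

```text
clock: 17.28
eef_pos: [460.3, -133.6, 133.8]
eef_rot: [3.141, 0.0, 1.66]
wrist_force: [-0.5, 0.5, 5.4]
finger_gap: 23.1
finger_force: 20.0
```

carry_out(
  slide=[
    [0,0,0.06],
    [0,0,0.16],
    [0,0,0.28],
    [0,0.02,0.37],
    [0,0.07,0.42],
    [0.01,0.17,0.43],
    [0.02,0.3,0.43],
    [0.02,0.43,0.43],
    [0.03,0.56,0.43],
    [0.03,0.69,0.43],
  ],
  dr=[
    [0,0,0],
    [0,0,0],
    [0,0,0],
    [0,0,0],
    [0,0,-0.008],
    [0,0,-0.016],
    [0,0,-0.025],
    [0,0,-0.034],
    [0,0,-0.043],
    [0,0,-0.0514],
  ],
  gripper=[15,15,15,15,15,15,15,15,15,15],
)

```text
clock: 18.12
eef_pos: [467.4, 40.4, 240.8]
eef_rot: [3.141, -0.0, 1.333]
wrist_force: [-0.2, 0.8, -0.1]
finger_gap: 23.7
finger_force: 20.0
```

carry_out(
  slide=[
    [0.005,0.13,0],
    [0.01,0.26,0],
    [0.02,0.39,0],
    [0.03,0.52,0],
    [0.04,0.65,0],
    [0.05,0.77,0],
    [0.06,0.87,0],
    [0.067,0.94,0],
    [0.067,0.98,0],
    [0.067,1.0,0],
  ],
  dr=[
    [0,0,0],
    [0,0,0],
    [0,0,0],
    [0,0,0],
    [0,0,0],
    [0,0,0],
    [0,0,0],
    [0,0,0],
    [0,0,0],
    [0,0,0],
  ],
  gripper=[15,15,15,15,15,15,15,15,15,15],
)

```text
clock: 18.95
eef_pos: [484.1, 289.9, 240.4]
eef_rot: [-3.141, 0.0, 1.338]
wrist_force: [-0.0, 0.3, -1.0]
finger_gap: 23.9
finger_force: 20.0
```

carry_out(
  slide=[
    [0,0.07,0],
    [0,0.16,0],
    [0,0.23,-0.02],
    [0,0.252,-0.08],
    [0,0.252,-0.16],
    [0,0.252,-0.25],
    [0,0.252,-0.33],
    [0,0.252,-0.38],
    [0,0.252,-0.403],
    [0,0.252,-0.403],
  ],
  dr=[
    [0,0,0],
    [0,0,0],
    [0,0,0],
    [0,0,0],
    [0,0,0],
    [0,0,0],
    [0,0,0],
    [0,0,0],
    [0,0,0],
    [0,0,0],
  ],
  gripper=[15,15,15,15,15,15,15,15,15,15],
)

```text
clock: 19.78
eef_pos: [484.4, 351.4, 139.5]
eef_rot: [-3.141, 0.001, 1.336]
wrist_force: [-0.5, -0.5, -0.1]
finger_gap: 23.5
finger_force: 20.0
```

```bash
python3 - <<'E'
from h import *
import cv2
a=camera("top");b=camera("side");s=read_state();print(s["wrist_force"],s["eef_pos"],s["eef_rot"],s["finger_gap"],s["finger_force"])
cv2.imwrite("pics/g7.png",np.hstack([cv2.resize(b[320:470,170:320],None,fx=2.6,fy=2.6),cv2.resize(b[130:280,360:510],None,fx=2.6,fy=2.6)])[:,:,::-1])
E
```

```text
[ 0.44383091 -0.0418612  -1.54605519] [484.72994569 351.82850044 140.70701073] [ 3.14086639e+00 -7.39453793e-04  1.33626313e+00] 23.640126513945756 19.999834299087524
```

View pics/g7.png

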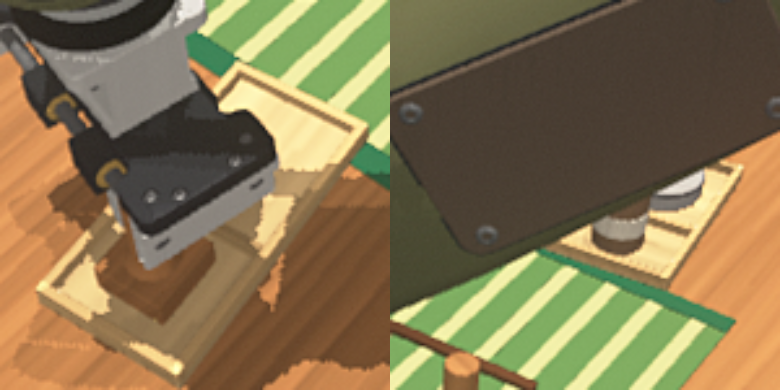

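The stamp is squared up in the smaller bay. I release it and go to the squat jar.

carry_out(
  slide=[
    [0,0,-0.004],
    [0,0,-0.007],
    [0,0,-0.007],
    [0,0,-0.007],
    [0,0,-0.007],
    [0,0,-0.007],
    [0,0,0.02],
    [0,0,0.1],
    [0,0,0.22],
    [0,0,0.34],
  ],
  dr=[
    [0,0,0],
    [0,0,0],
    [0,0,0],
    [0,0,0],
    [0,0,0],
    [0,0,0],
    [0,0,0],
    [0,0,0],
    [0,0,0],
    [0,0,0],
  ],
  gripper=[15,15,15,40,45,45,45,45,45,45],
)

```text
clock: 20.72
eef_pos: [484.1, 351.8, 226.0]
eef_rot: [-3.141, 0.001, 1.337]
wrist_force: [0.9, 0.2, -0.3]
finger_gap: 42.3
finger_force: 0.0
```

carry_out(
  slide=[
    [0.02,-0.06,0],
    [0.07,-0.17,0],
    [0.12,-0.3,0],
    [0.17,-0.43,0],
    [0.22,-0.56,0],
    [0.27,-0.69,0],
    [0.32,-0.81,0],
    [0.35,-0.89,0],
    [0.36,-0.918,-0.03],
    [0.36,-0.918,-0.1],
  ],
  dr=[
    [0,0,0],
    [0,0,0],
    [0,0,0],
    [0,0,0],
    [0,0,0],
    [0,0,0],
    [0,0,0],
    [0,0,0],
    [0,0,0],
    [0,0,0],
  ],
  gripper=[90,90,90,90,90,90,90,90,90,90],
)

```text
clock: 21.55
eef_pos: [575.5, 121.0, 201.7]
eef_rot: [3.138, -0.001, 1.334]
wrist_force: [1.3, -0.3, 0.1]
finger_gap: 84.8
finger_force: 0.0
```

carry_out(
  slide=[
    [0,0,-0.08],
    [0,0,-0.18],
    [0,0,-0.27],
    [0,0,-0.307],
    [0,0,-0.307],
    [0,0,-0.307],
    [0,0,-0.307],
    [0,0,-0.307],
    [0,0,-0.307],
    [0,0,-0.307],
  ],
  dr=[
    [0,0,0],
    [0,0,0],
    [0,0,0],
    [0,0,0],
    [0,0,0],
    [0,0,0],
    [0,0,0],
    [0,0,0],
    [0,0,0],
    [0,0,0],
  ],
  gripper=[90,90,90,90,90,70,55,55,55,55],
  newtons=40,
)

```text
clock: 22.38
eef_pos: [574.7, 122.5, 124.2]
eef_rot: [3.14, -0.001, 1.337]
wrist_force: [0.2, 0.4, 5.4]
finger_gap: 59.4
finger_force: 40.0
```

carry_out(
  slide=[
    [0,0,0.05],
    [0,0,0.14],
    [-0.01,0.02,0.2],
    [-0.04,0.07,0.22],
    [-0.09,0.16,0.22],
    [-0.14,0.26,0.22],
    [-0.2,0.36,0.22],
    [-0.26,0.46,0.22],
    [-0.3,0.54,0.22],
    [-0.316,0.569,0.22],
  ],
  dr=[
    [0,0,0],
    [0,0,0],
    [0,0,0],
    [0,0,0],
    [0,0,0],
    [0,0,0],
    [0,0,0],
    [0,0,0],
    [0,0,0],
    [0,0,0],
  ],
  gripper=[55,55,55,55,55,55,55,55,55,55],
)

```text
clock: 23.22
eef_pos: [493.1, 267.4, 178.0]
eef_rot: [-3.141, 0.0, 1.339]
wrist_force: [0.3, 0.2, -2.9]
finger_gap: 59.5
finger_force: 40.0
```

carry_out(
  slide=[
    [0,0,-0.02],
    [0,0,-0.06],
    [0,0,-0.11],
    [0,0,-0.15],
    [0,0,-0.18],
    [0,0,-0.193],
    [0,0,-0.193],
    [0,0,-0.197],
    [0,0,-0.2],
    [0,0,-0.2],
  ],
  dr=[
    [0,0,0],
    [0,0,0],
    [0,0,0],
    [0,0,0],
    [0,0,0],
    [0,0,0],
    [0,0,0],
    [0,0,0],
    [0,0,0],
    [0,0,0],
  ],
  gripper=[55,55,55,55,55,55,55,55,55,55],
)

```text
clock: 24.05
eef_pos: [495.7, 264.4, 129.1]
eef_rot: [3.141, -0.0, 1.336]
wrist_force: [-6.3, -4.7, 14.0]
finger_gap: 59.8
finger_force: 40.0
```

carry_out(
  slide=[
    [0,0,0],
    [0,0,0],
    [0,0,0],
    [0,0,0],
    [0,0,0.03],
    [0,0,0.1],
    [0,0,0.22],
    [0,0,0.36],
    [0,0,0.5],
    [0,0,0.6],
  ],
  dr=[
    [0,0,0],
    [0,0,0],
    [0,0,0],
    [0,0,0],
    [0,0,0],
    [0,0,0],
    [0,0,0],
    [0,0,0],
    [0,0,0],
    [0,0,0],
  ],
  gripper=[65,80,80,80,80,80,80,80,80,80],
)

```text
clock: 24.88
eef_pos: [495.5, 264.8, 281.9]
eef_rot: [3.139, -0.002, 1.337]
wrist_force: [0.4, -0.4, 0.1]
finger_gap: 75.5
finger_force: 0.0
```

carry_out(
  slide=[
    [-0.04,-0.08,0],
    [-0.1,-0.2,0],
    [-0.16,-0.34,0],
    [-0.22,-0.48,0],
    [-0.28,-0.62,0],
    [-0.34,-0.76,0],
    [-0.4,-0.88,0],
    [-0.44,-0.96,0],
    [-0.46,-1.0,0],
    [-0.46,-1.0,0],
  ],
  dr=[
    [0,0,0],
    [0,0,0],
    [0,0,0],
    [0,0,0],
    [0,0,0],
    [0,0,0],
    [0,0,0],
    [0,0,0],
    [0,0,0],
    [0,0,0],
  ],
  gripper=[80,80,80,80,80,80,80,80,80,80],
)

```text
clock: 25.72
eef_pos: [379.7, 13.3, 278.8]
eef_rot: [3.14, 0.0, 1.334]
wrist_force: [0.8, 0.7, 0.2]
finger_gap: 74.9
finger_force: 0.0
```

```bash
python3 - <<'E'
from h import *
import cv2
a=camera("top");b=camera("side");s=read_state();print(s["wrist_force"],s["eef_pos"],s["finger_gap"])
cv2.imwrite("pics/t8.png",a[:,:,::-1]);cv2.imwrite("pics/s8.png",b[:,:,::-1])
r=lambda im,f:cv2.resize(im,None,fx=f,fy=f,interpolation=cv2.INTER_CUBIC)
# 800x600: top row = top-camera trays (x3), bottom row = side-camera trays
L=r(a[225:325,145:278],3);Rr=r(a[205:325,400:520],2.5)
top=np.hstack([L,Rr]);  bot=np.hstack([r(b[310:470,175:330],1.875),r(b[140:300,345:520],1.875)])
W=max(top.shape[1],bot.shape[1]); pad=lambda i:np.pad(i,((0,0),(0,W-i.shape[1]),(0,0)))
o=np.vstack([pad(top),pad(bot)]);print(o.shape);cv2.imwrite("pics/f.png",o[:,:,::-1])
E
```

```text
[ 0.04162812 -0.4117562  -0.19086093] [380.54224199  14.8113141  278.65408954] 75.34030149552896
(600, 699, 3)
```

View pics/f.png

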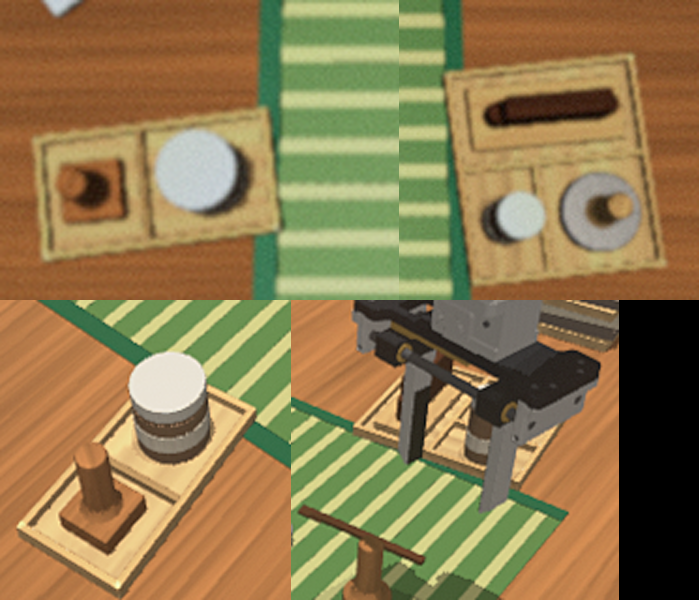

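All five stand in their bays. I'll check where they ended up numerically from the pixels in this picture: stamp handle (169,286), squat lid (210.7,282), tall lid (448.4,291.8), cutter handle (488.4,287.4), float board centre (460,249).

```bash
python3 - <<'E'
from h import *
for k,p,z,c,yaw,m in [("stamp",(169,286.3),85,(490.5,303.3),7.2,(0,49)),("squat",(210.7,282),71,(490.5,303.3),7.2,(0,-39)),("tall",(448.4,291.8),85,(522.2,-309.5),5.3,(-45,52)),
 ("cutter",(488.4,287.4),85,(522.2,-309.5),5.3,(-45,-35)),("float",(460,249),17,(522.2,-309.5),5.3,(52,0))]:
    a=np.radians(yaw);R=np.array([[np.cos(a),-np.sin(a)],[np.sin(a),np.cos(a)]])
    print(k,(R.T@(plane("top",p,z)[:2]-np.array(c))-m).round(1))
E
```

```text
stamp [-1.2 -2.8]
squat [-1.6 -3.3]
tall [-1.2  1.7]
cutter [0.2 0.2]
float [ 2.1 -2. ]
```

```bash
python3 -c "
from cell import *
print(sign_off())"
```

```text
the job is handed in; nothing more can be done
None
```

Both kits are made up and handed in at about 26 s of the 112 s allowed: all five things stand upright, each within about 4 mm of its bay's middle in the last pictures. The small cutter and round stamp were never touched, though I didn't re-measure them, and the hand-in gave no verdict.

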